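# Close the polishing drum with its captive screw cap

## Task

Close the polishing drum: swing the hinged arm with its orange screw cap round over the drum's mouth as far as its stop, then screw the cap down clockwise until it is properly tight on the rubber seal. Only then fold the red locking lever on the arm down flat towards the cap, let go, and do not disturb the other things on the bench.

Things in the scene. Friction and masses are not known exactly. Their poses are not given: they have to be found in the camera images.
- stand: blue base plate 150 mm (x) by 330 mm (y) by 20 mm thick, screwed to the bench, with a cradle for the drum and a steel post; origin at the centre of its underside, on the bench. Post axis at (0, +85 mm), drum and closed cap axis at (0, -85 mm) in its frame. It is turned about the vertical by up to 20 degrees
- yoke_hinge (a point): the vertical axis of the arm's hinge, on top of the post, at the arm's underside (150 mm above the bench). The aluminium arm is 20 mm thick (150 to 170 mm above the bench) and 34 mm wide; its ring end, 112 mm across, carries the cap, whose axis is 170 mm from the hinge axis
- yoke (a joint): angle of the arm, rad: 0 = against its stop with the cap exactly over the drum's mouth; grows as the arm opens (clockwise from above, from the stand's -y towards its -x); up to 1.6. Light friction, 0.15 N m; it stays where it is left
- cap (a joint): cap angle in the arm, rad: 0 = screwed fully up; grows clockwise from above, sinking 5 mm per rad in the ring's thread at any arm angle; ends at 5.5. Friction 0.25 N m, self-locking (read at rest with either sign). Past contact with the rubber the twist grows 0.8 N m per rad. Tight = over 15 N on the seal: 0.3 rad past contact, or 0.4 N m felt at rest
- cap_grip (a point): grip point of the orange cap: on the cap's axis, in its wing, 22 mm above the cap's flat deck and 12 mm below the wing's top. The wing is a bar 70 mm long (along this point's x), 18 mm wide (y), 34 mm tall; the cap is 84 mm across and 62 mm high without the wing, and its flat underside is 84 mm below this point. About 224 mm above the bench with the cap screwed fully up
- drum_mouth (a point): centre of the drum's mouth, at the top of its black rubber seal ring (82 mm across), 120 to 125 mm above the bench: the height differs from drum to drum, so where the cap comes tight differs too. The clear drum, 104 mm across and 100 mm tall, stands firmly in its cradle
- drum: the same drum; origin at the centre of its underside
- lever (a joint): angle of the red locking lever, rad: 0 = folded down flat along the arm, pointing to the cap; grows as it is raised, pi/2 = upright, up to 1.75. It starts raised; friction 0.06 N m, stays where it is left
- lever_pivot (a point): the lever's pivot on the arm: 58 mm from the hinge axis and 112 mm from the cap's axis, 178 mm above the bench. The pivot axis is level, across the arm
- lever_tip (a point): the free end of the lever, 66 mm from the pivot. Its red paddle covers the last 30 mm, 24 mm wide and 10 mm thick; the bar is 12 mm wide and 8 mm thick
- hammer: loose steel hammer lying near the stand, 240 mm long; bystander, leave alone; origin at its underside
- block: loose black steel bench block, disc 100 mm across, 35 mm high; bystander; origin at its underside
- bangle: loose brass bangle lying flat, 68 mm across, 14 mm high; bystander; origin at its underside
- brush: loose bench brush, 190 mm long; bystander; origin at its underside
- wax_jar: loose closed jar, 68 mm across, 85 mm high; bystander; origin at its underside
- bowl: loose steel bowl, 130 mm across, 45 mm high; bystander; origin at its underside
- mallet: loose wooden mallet lying down, about 230 mm long; bystander; origin at its underside

How it is judged (in metres and radians):
On the way, in this order (a step that is already met when the one before it is completed fails the run):
1. the arm is swung home over the drum (value of joint yoke below 0.06 rad), for 0.2 s.
2. the cap is screwed down tight on the seal (value of joint yoke below 0.06 rad and contact force between drum and stand above 15 N), for 0.3 s.
3. the locking lever is folded down (all of step 2 and value of joint lever below 0.15 rad), for 0.2 s.
At the end, for the whole second after the job is handed in: The arm is against its stop (within 0.06 rad), the cap presses on the drum's seal with more than 15 N, and the locking lever lies flat (within 0.15 rad), at rest (all of step 3 and velocity of joint lever below 0.05 rad/s); the robot touches nothing.
It fails at once if a bystander is pushed more than 30 mm (distance of any of hammer, block, bangle, brush, wax_jar, bowl, mallet from where it was at the start of the episode above 0.03 m).
It also fails if it takes over 67 s, if anything falls off the work surface, if the arm or the gripper's body presses on something with over 40 N, if the wrist force passes 120 N, or if a joint passes its speed limit or range.

## Robot

A 6-joint arm with a two-finger parallel gripper is mounted at the origin on the work surface. World frame = base frame: x ahead of the robot, y to its left, z up, the work surface at z = 0. Lengths are in mm, angles in rad, forces in N, time in s.
With the tool pointing down it reaches from about 350 to 975 mm from the base axis. Payload 17.4 kg.
Tool frame: the origin (TCP) lies at the very end of the fingers, on their centre line; the grasp point (between the pads) lies 19 mm behind it; z points along the fingers, y is the line along which they close (so a half turn about z gives the same grasp; the last joint's range is limited). The gripper opens to 85 mm and grips with 20 to 120 N. Pads are 22 mm wide; open, the fingers measure 114 mm over their backs; the gripper's body (76 mm by 85 mm) begins 54 mm behind the grasp point. The pads swing forward as they close: fully open they stand 13 mm farther back than shut.
Start: joints at [1.208, 0.116, 1.442, -0, 1.584, -0.038], TCP at [215.414, 639.71, 231.303] pointing down, gripper open.
Joint ranges: [-2.83, 2.83], [-0.83, 2.19], [0.07, 2.5], [-1.14, 4.28], [0.01, 3], [-2.97, 2.97]. Speed limits (rad/s): [1.89, 1.89, 2.22, 3.14, 3.14, 3.14].

## Interface

Orientations are given as a unit quaternion [x, y, z, w].
In Python, from rig import robot gives the robot as it stands. Calls block until the motion is done:
- robot.move_pose(position, orientation): joint-space move of the TCP to a pose.
- robot.move_l(position, rot=None, rate=150, f_stop=None): straight line of the TCP; rot=None keeps the orientation; rate is the mean speed in mm/s. With f_stop (N) it stops when the force on the tool has changed by that much, and returns True; else False.
- robot.goto_joints(angles): joint-space move.
- robot.grip(opening): opening from 0.0 (shut) to 1.0 (fully open); the grip force is fixed at half the most; returns when the fingers have stopped.
- robot.pause(seconds).
- robot.ik(position, orientation): joint angles nearest the present ones, or None.
- robot.get_obs(): the state.
- robot.camera(name): name is "scene" or "side" or "wrist"; returns (picture, depth): 384x512x3 uint8, red, green, blue; 384x512 float32, mm along the optical axis (not along the pixel's ray), 0 where there is no reading.
- robot.camera_info(name): a dict with "fov_y" (degrees; the focal length in pixels is half the picture's height over the tangent of half this angle, whatever the lens; pixels are square), "cx", "cy" (the principal point, pixels), "R" (3x3) and "t" (3): a world point X has camera coordinates R X + t. Camera axes: x right, y down, z forward; pixel columns grow to the right and rows downward; lengths in mm; the calibration is good to about 2 mm. A picture is of the moment at which its call begins: read the wrist's pose just before it. camera_info takes no time and is no camera call; for the wrist camera it gives the pose at the moment of the call.
A pose or a line that the arm cannot do raises robot.IKError and nothing moves.
- robot.finish_job(): hands the job in; it is judged then, once.
The state is a dict: "t": time; "joint_positions": joint angles; "dq": joint speeds; "effort": joint torques, N m; "eef_pos": TCP position; "ee_rot": TCP orientation; "ft_force": force on the tool from outside, world axes, zero at the start; "moment": the same for the moment, N m; "finger_gap": opening from 0.0 (shut) to 1.0 (fully open); "grip_force": force on a finger pad.
Only numpy, scipy, OpenCV 4.12 (cv2) and the standard library are available. Lean on these libraries where they do the work, as an engineer would, in place of code of your own. Each camera call takes 0.05 s, during which the arm holds its last target. There are 200 camera calls.

## Working session

There is one attempt and no reset: what is moved stays moved. The work goes in short steps, each a Python script; the robot and the scene stay as the last script left them, time stands still between calls to the robot, and variables do not carry over. Pictures are saved under pics/ and viewed, at most 10 in all, crops included, and the job is handed in when it is done.

```bash
mkdir -p pics; ls; python3 - <<'E'
from rig import robot
import cv2,numpy as np
for n in ("scene","side"):
    p,d=robot.camera(n); i=robot.camera_info(n); np.savez(f"{n}0.npz",p=p,d=d)
    print(n,i["fov_y"],i["cx"],i["cy"],np.round(i["R"],3).tolist(),np.round(i["t"],1), (d>0).mean(), i.keys())
    cv2.imwrite(f"pics/{n}0.png",p[:,:,::-1])
o=robot.get_obs();print(o)
E
```

```text
pics
scene 46.29613857060928 255.3724625786061 192.6977433835644 [[-0.142, 0.99, 0.003], [0.587, 0.086, -0.805], [-0.797, -0.113, -0.593]] [  88.8 -230.1 2231.1] 0.9959920247395834 dict_keys(['fov_y', 'cx', 'cy', 'R', 't'])
side 44.14495044669673 254.21763437355733 195.8811281895022 [[-0.99, -0.142, -0.017], [-0.081, 0.655, -0.751], [0.118, -0.742, -0.66]] [ 569.5  174.3 1588.9] 0.9958902994791666 dict_keys(['fov_y', 'cx', 'cy', 'R', 't'])
{'t': 0.1, 'joint_positions': array([ 1.20820576e+00,  1.16440001e-01,  1.44219974e+00, -2.41567831e-05,
        1.58401958e+00, -3.77982021e-02]), 'dq': array([ 0.00133072, -0.00221171, -0.00183582, -0.0003279 , -0.00041875,
       -0.00120864]), 'effort': array([ 2.77923871e-03, -7.33666635e+01, -6.33790112e+01, -8.51327491e-05,
        5.35151121e-03, -8.10033657e-05]), 'eef_pos': array([215.35171955, 639.53864347, 230.63387655]), 'ee_rot': array([ 1.61683450e-01,  9.86842529e-01, -5.25083072e-04, -9.42223279e-05]), 'ft_force': array([-1.36577049, -0.30933906,  0.23009712]), 'moment': array([ 0.04324031, -0.02494724, -0.00270121]), 'grip_force': 0.0, 'finger_gap': 1.0011248835645654}
```

View pics/scene0.png

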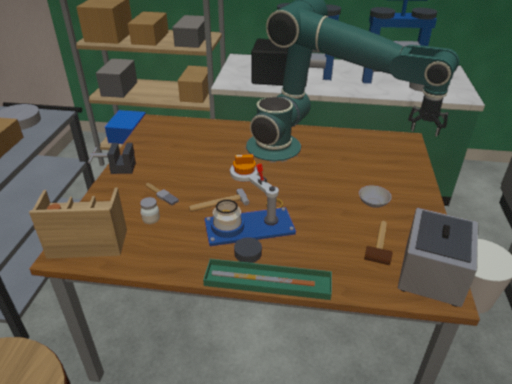

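View pics/side0.png

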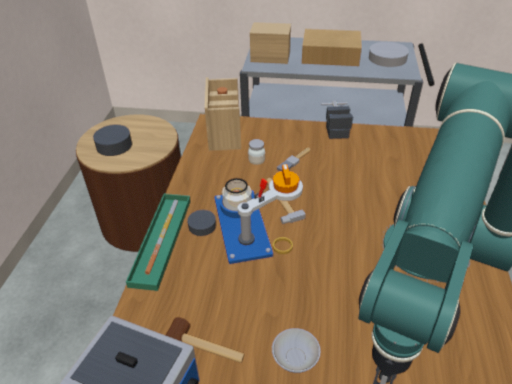

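The scene view shows the cap at (244,163), the red lever at (260,170), the post at (271,205) and the drum at (228,215). In the side view the cap is at (286,182), the lever at (264,187), and the stand runs from (220,195) to (270,258). The hammer lies under the open arm, and the bangle is at (283,245).

```bash
cat > h.py <<'E'
from rig import robot
import numpy as np, cv2
from scipy.spatial.transform import Rotation as Ro
def cloud(p,d,i):
    f=192/np.tan(np.radians(i["fov_y"])/2); v,u=np.mgrid[:384,:512]
    c=np.stack([(u-i["cx"])/f*d,(v-i["cy"])/f*d,d],-1)
    return (c-np.array(i["t"]))@np.array(i["R"])
def ray(i,u,v):
    f=192/np.tan(np.radians(i["fov_y"])/2); R=np.array(i["R"])
    r=R.T@np.array([(u-i["cx"])/f,(v-i["cy"])/f,1]); return -R.T@np.array(i["t"]),r/np.linalg.norm(r)
def plane(i,u,v,z):
    o,r=ray(i,u,v); return o+r*(z-o[2])/r[2]
def tri(rs):
    A=sum(np.eye(3)-np.outer(r,r) for o,r in rs); b=sum((np.eye(3)-np.outer(r,r))@o for o,r in rs); return np.linalg.solve(A,b)
def masks(p):
    h=cv2.cvtColor(p,cv2.COLOR_RGB2HSV); H,S,V=h[...,0],h[...,1],h[...,2]
    return dict(orange=(H>=9)&(H<=20)&(S>215)&(V>150),red=((H<5)|(H>174))&(S>180)&(V>90),blue=(H>100)&(H<125)&(S>150)&(V>60))
def down(yaw): # tool z down, tool x at world angle yaw
    return (Ro.from_euler('z',yaw)*Ro.from_euler('x',np.pi)).as_quat()
E
python3 - <<'E'
from h import *
C={}
for n in("scene","side"):
    z=np.load(n+"0.npz");i=robot.camera_info(n);P=cloud(z["p"],z["d"],i)
    for k,m in masks(z["p"]).items():
        m=m&(np.abs(P[...,0]-600)<500)&(np.abs(P[...,1])<450)&(P[...,2]>5)&(P[...,2]<300)
        q=P[m]; v,u=np.where(m)
        if len(q)<3: print(n,k,len(q)); continue
        C.setdefault(k,[]).append(q)
        print(n,k,len(q),"uv",u.mean().round(1),v.mean().round(1),"min",q.min(0).round(),"max",q.max(0).round(),"med",np.median(q,0).round())
        if k=="blue":
            q=q[np.abs(q[:,2]-20)<6]; r=cv2.minAreaRect(q[:,:2].astype(np.float32)); print(r)
            h=np.median(q[:,2]);print("z",h)
            for c in cv2.boxPoints(cv2.minAreaRect(np.argwhere(m)[:,::-1].astype(np.float32))):pass
E
```

```text
scene orange 162 uv 244.7 163.2 min [ 455. -111.  195.] max [524. -22. 238.] med [494. -58. 202.]
scene red 44 uv 259.9 170.5 min [537.  -6. 187.] max [564.  15. 242.] med [553.   6. 223.]
scene blue 1383 uv 252.9 227.4 min [ 517. -193.    5.] max [752. 149.  56.] med [650.  -3.  21.]
((633.5816040039062, -23.393844604492188), (148.64788818359375, 322.0177001953125), 20.031993865966797)
z 20.915571101766936
side orange 412 uv 285.6 180.6 min [ 436. -108.  176.] max [519. -22. 240.] med [474. -46. 200.]
side red 68 uv 262.0 186.1 min [533.  -7. 184.] max [555.  16. 243.] med [546.   7. 223.]
side blue 1695 uv 242.2 234.9 min [ 504. -185.    6.] max [745. 153.  58.] med [612.  41.  21.]
((622.8043212890625, -17.387237548828125), (144.7911376953125, 326.1273193359375), 19.99034309387207)
z 20.38931212124662
```

```bash
python3 - <<'E'
from h import *
robot.grip(0.5)
for k,(x,y) in enumerate([(480,20),(560,-20)]):
    robot.move_pose([x,y,430],down(np.radians(-50)))
    robot.pause(0.3)
    i=robot.camera_info("wrist");p,d=robot.camera("wrist");np.savez(f"w{k}.npz",p=p,d=d,**i)
    cv2.imwrite(f"pics/w{k}.png",p[:,:,::-1])
    o=robot.get_obs();print(o["t"],o["joint_positions"].round(2),o["eef_pos"].round(1),o["ft_force"].round(1),o["moment"].round(3))
    C=-np.array(i["R"]).T@i["t"];print("cam",C.round(),np.round(i["R"],2).tolist())
    P=cloud(p,d,i)
    for n,m in masks(p).items():
        if m.sum()>20:
            q=P[m];v,u=np.where(m);print(n,m.sum(),u.mean().round(),v.mean().round(),np.median(q,0).round(),q.min(0).round(),q.max(0).round())
E
```

```text
3.4333 [-0.01 -0.29  1.5   0.    1.93  2.43] [480.   20.1 429.9] [-0.6  0.2 -0.1] [ 0.048 -0.02  -0.052]
cam [523. -31. 572.] [[-0.77, -0.64, 0.0], [-0.62, 0.74, 0.26], [-0.17, 0.2, -0.96]]
red 254 223.0 126.0 [545.   2. 238.] [523. -31. 183.] [560.  17. 572.]
blue 7790 212.0 92.0 [609. -14.  20.] [ 502. -201.   15.] [720. 573. 572.]
4.2333 [-0.08 -0.12  1.35  0.    1.9   2.36] [559.5 -19.7 430.6] [-0.1  0.3  0.5] [ 0.014  0.07  -0.007]
cam [602. -71. 573.] [[-0.77, -0.64, -0.0], [-0.62, 0.74, 0.26], [-0.17, 0.2, -0.97]]
red 288 252.0 191.0 [548.   2. 235.] [532. -71. 181.] [602.  17. 573.]
blue 7463 232.0 123.0 [628. -23.  20.] [ 503. -201.   15.] [749. 152. 573.]
```

View pics/w0.png

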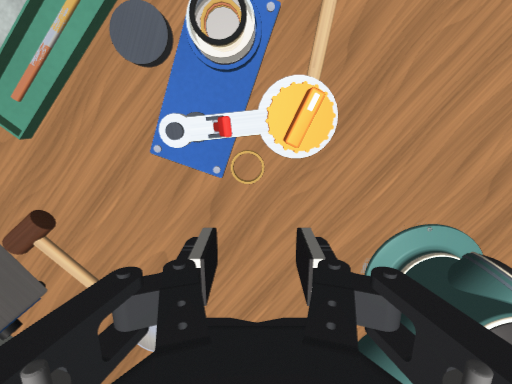

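View pics/w1.png

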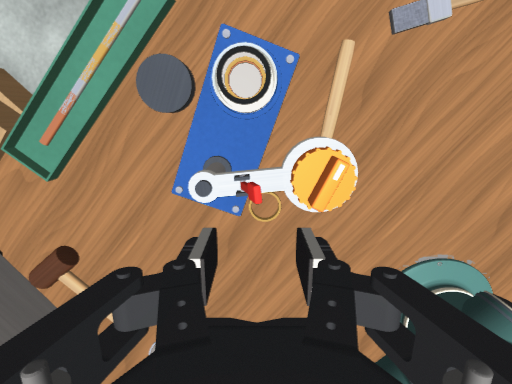

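w0 shows the cap centre at about (298,117) and the hinge at (176,130), with the drum mouth at (218,18). In w1 the cap is at (322,180), the wing top at (332,183), the hinge at (205,187), the drum mouth at (245,78) and the lever at (252,191).

```bash
python3 - <<'E'
from h import *
acc={}
for k,(hu,hv,du,dv) in enumerate([(176,130,218,18),(205,187,245,78)]):
    z=np.load(f"w{k}.npz");p,d=z["p"],z["d"];P=cloud(p,d,z)
    h=cv2.cvtColor(p,cv2.COLOR_RGB2HSV);near=np.hypot(P[...,0]-480,P[...,1]+62)<65
    m=near&(h[...,0]>8)&(h[...,0]<27)&(h[...,1]>120)&(P[...,2]>170)
    zz=P[m][:,2];print("z hist",np.histogram(zz,bins=np.arange(170,245,5)))
    top=near&(P[...,2]>zz.max()-6)&(P[...,2]<zz.max()+4)
    dk=np.median(zz[zz<zz.max()-25]);deck=m&(np.abs(P[...,2]-dk)<3)
    c=max(cv2.findContours((m).astype(np.uint8),0,2)[0],key=len)
    r=cv2.minAreaRect(P[top][:,:2].astype(np.float32));print("wing",r,"z",np.median(P[top][:,2]),"px",np.argwhere(top).mean(0)[::-1])
    dc=P[deck][:,:2];print("deck z",dk,cv2.minEnclosingCircle(dc.astype(np.float32)))
    t=np.argwhere(top).mean(0)[::-1];acc.setdefault("wingtop",[]).append(ray(z,*t))
    # ring disc (arm white) circle at z~170
    w=(np.abs(P[...,2]-170)<4)&(np.hypot(P[...,0]-480,P[...,1]+62)<75)
    print("ring",cv2.minEnclosingCircle(P[w][:,:2].astype(np.float32)),np.median(P[w][:,2]))
    # hinge: dark spot
    g=h[...,2]; s=np.zeros_like(g);cv2.circle(s,(hu,hv),14,1,-1)
    b=(s>0)&(g<110)&(P[...,2]>120);n,l,st,ce=cv2.connectedComponentsWithStats(b.astype(np.uint8));j=1+st[1:,4].argmax()
    acc.setdefault("hinge",[]).append(ray(z,*ce[j]));print("hinge",st[j],ce[j],np.median(P[l==j],0).round(1))
    # seal ring: black points near z 120
    s=(g<60)&(np.hypot(P[...,0]-657,P[...,1]+100)<60)&(P[...,2]>110)&(P[...,2]<135)
    q=P[s];print("seal",len(q),cv2.minEnclosingCircle(q[:,:2].astype(np.float32)),np.percentile(q[:,2],[10,50,90]))
    v,u=np.where(s);(e,ax,_)=cv2.fitEllipse(cv2.convexHull(np.c_[u,v].astype(np.int32)));acc.setdefault("seal",[]).append(ray(z,*e));print("ell",e,ax)
    b=masks(p)["blue"]&(np.abs(P[...,2]-20)<5);print(cv2.minAreaRect(P[b][:,:2].astype(np.float32)))
    rd=masks(p)["red"]&(P[...,2]<260);q=P[rd];i=q[:,2].argsort();print("red low",q[i[:15]].mean(0).round(),"high",q[i[-15:]].mean(0).round())
for k,v in acc.items(): print(k,tri(v).round(1))
E
```

```text
z hist (array([   2,    0,    3,    4,    7, 2279,  197,   24,   28,   27,   29,
         56,  795,    2]), array([170, 175, 180, 185, 190, 195, 200, 205, 210, 215, 220, 225, 230,
       235, 240]))
wing ((522.6832885742188, -31.188688278198242), (0.0, 0.0), 0.0) z 572.071077230892 px [250.32521315 188.3045067 ]
deck z 199.27644037561498 ((478.3420715332031, -65.96104431152344), 44.31100845336914)
ring ((485.5682067871094, -56.608585357666016), 67.32640075683594) 169.55106196700308
hinge [166 123  18  16 230] [174.33043478 130.38695652] [596.2  54.6 177.5]
seal 529 ((653.7753295898438, -102.92838287353516), 39.70654296875) [121.73508623 122.92991438 124.15694234]
ell (217.53829956054688, 12.854414939880371) (55.902374267578125, 63.336219787597656)
((625.4306030273438, -23.980453491210938), (147.93856811523438, 326.45941162109375), 19.94459342956543)
red low [556.  13. 190.] high [542.  -0. 241.]
z hist (array([  18,   15,   26,   30,   52, 1795,  183,   59,   56,   62,   67,
         73,  661,    0]), array([170, 175, 180, 185, 190, 195, 200, 205, 210, 215, 220, 225, 230,
       235, 240]))
wing ((533.0426635742188, -48.56686782836914), (20.59540557861328, 26.32980728149414), 12.373494148254395) z 479.98839267321534 px [363.84670232 274.75935829]
deck z 199.36128218158822 ((477.9456787109375, -66.37178039550781), 44.907711029052734)
ring ((486.50909423828125, -57.46047592163086), 67.43926239013672) 169.58410548292602
hinge [195 180  17  16 194] [203.11340206 187.66494845] [597.1  54.2 177.5]
seal 666 ((654.88818359375, -104.09202575683594), 39.67693328857422) [121.7436964  123.00167954 124.22811206]
ell (243.18841552734375, 74.51647186279297) (52.61648178100586, 57.179141998291016)
((626.0465698242188, -24.48480224609375), (147.34048461914062, 326.63128662109375), 20.05191421508789)
red low [558.  13. 186.] high [545.  -2. 241.]
wingtop [505.  -25.4 443.1]
hinge [597.1  55.7 172.9]
seal [ 656.6 -105.   114.9]
```

```bash
python3 - <<'E'
from h import *
rs=[]
for k in (0,1):
    z=np.load(f"w{k}.npz");p,d=z["p"],z["d"];P=cloud(p,d,z)
    top=((P[...,2]>229)&(P[...,2]<240)&(np.hypot(P[...,0]-478,P[...,1]+65)<50)).astype(np.uint8)
    r=cv2.minAreaRect(P[top>0][:,:2].astype(np.float32));b=cv2.boxPoints(r);e=max((b[1]-b[0],b[2]-b[1]),key=np.linalg.norm)
    m=cv2.minAreaRect(np.argwhere(top)[:,::-1].astype(np.float32));rs.append(ray(z,*m[0]))
    print(r,"ang",np.arctan2(e[1],e[0])%np.pi,"topz",np.median(P[top>0][:,2]))
print(tri(rs))
ang=np.arctan2(e[1],e[0])
for n in range(-1,3):
    q=robot.ik([478,-65,300],down(ang+n*np.pi)); print(n,(ang+n*np.pi).round(2),None if q is None else q.round(2))
E
```

```text
((478.12005615234375, -66.287353515625), (18.15951156616211, 69.43745422363281), 14.369780540466309) ang 1.8215963 topz 232.70165824334606
((478.2355041503906, -66.00682830810547), (18.432666778564453, 69.54647827148438), 14.635514259338379) ang 1.8262346 topz 232.6670426516339
[478.47187411 -66.99421804 230.21398477]
-1 -4.46 [-0.19 -0.32  1.73  0.    1.73 -0.44]
0 -1.32 [-0.19 -0.32  1.73 -0.    1.73  2.7 ]
1 1.83 [-0.19 -0.32  1.73  0.    1.73 -0.44]
2 4.97 [-0.19 -0.32  1.73 -0.    1.73  2.7 ]
```

```bash
python3 - <<'E'
from h import *
def st(s):
    o=robot.get_obs();print(s,round(o["t"],2),o["eef_pos"].round(1),o["ft_force"].round(1),o["moment"].round(2),round(o["finger_gap"],3),round(o["grip_force"],1),o["joint_positions"][5].round(2))
C0=np.array([478.2,-66.3]);H=np.array([597,55.8]);v=C0-H;yaw0=1.826
robot.move_pose([*C0,300],down(yaw0))
print(robot.move_l([*C0,204],rate=80,f_stop=12));st("down")
robot.grip(0.0);st("grip")
a0=np.arctan2(v[1],v[0]);a1=np.radians(-70.0)
N=12
for k in range(1,N+1):
    a=(a1-a0-0.05)*k/N;R=Ro.from_euler('z',a).as_matrix()[:2,:2]
    hit=robot.move_l([*(H+R@v),204],rot=down(yaw0+a),rate=70,f_stop=35)
    if k%3==0 or hit: st((k,round(a,2),hit))
    if hit: break
E
```

```text
False
down 7.97 [478.4 -66.3 204.6] [0.3 0.9 0.3] [ 0.03 -0.04  0.01] 0.502 0.0 -0.45
grip 8.31 [478.5 -66.2 204.5] [2.6 1.9 2.9] [ 0.33 -0.3  -0.05] 0.197 59.2 -0.45
(3, np.float64(0.27), False) 9.41 [515.2 -93.3 204.5] [3.1 2.8 5.4] [ 0.54 -0.43 -0.01] 0.199 59.7 -0.75
(6, np.float64(0.54), False) 10.51 [ 557.6 -109.6  204.5] [1.4 3.9 7.2] [ 0.62 -0.32 -0.08] 0.2 59.7 -1.03
(9, np.float64(0.8), False) 11.61 [ 602.8 -114.2  204.5] [1.8 3.7 6.3] [ 0.68 -0.17 -0.07] 0.198 59.8 -1.29
(12, np.float64(1.07), False) 12.71 [ 647.5 -106.6  204.5] [0.3 3.  7.6] [0.64 0.   0.04] 0.202 59.8 -1.53
```

```bash
cat > st.py <<'E'
from h import *
def st(s):
    o=robot.get_obs();print(s,round(o["t"],2),o["eef_pos"].round(1),o["ft_force"].round(1),o["moment"].round(2),round(o["finger_gap"],3),round(o["grip_force"],1),o["joint_positions"][5].round(2));return o
E
python3 - <<'E'
from st import *
C0=np.array([478.2,-66.3]);H=np.array([597,55.8]);v=C0-H;yaw0=1.826
a0=np.arctan2(v[1],v[0]);base=np.radians(-70)-a0-0.05
for k in range(1,13):
    a=base+0.012*k;R=Ro.from_euler('z',a).as_matrix()[:2,:2]
    hit=robot.move_l([*(H+R@v),204],rot=down(yaw0+a),rate=30,f_stop=15)
    o=st((k,round(a,3),hit)); e=o["eef_pos"][:2]-H; print("arm angle deg",np.degrees(np.arctan2(e[1],e[0])).round(2), "tangF",(o["ft_force"][:2]@np.array([-e[1],e[0]])/np.linalg.norm(e)).round(1))
    if hit: break
E
```

```text
(1, np.float64(1.083), False) 12.96 [ 649.3 -106.   204.5] [0.1 3.4 5.7] [ 0.64  0.04 -0.11] 0.197 59.7 -1.54
arm angle deg -72.09 tangF 1.1
(2, np.float64(1.095), False) 13.21 [ 651.2 -105.4  204.5] [0.1 3.3 6. ] [ 0.63  0.05 -0.07] 0.202 59.7 -1.55
arm angle deg -71.41 tangF 1.2
(3, np.float64(1.107), False) 13.46 [ 653.2 -104.7  204.5] [-0.6  2.8  6.1] [ 0.69  0.01 -0.09] 0.196 59.7 -1.56
arm angle deg -70.71 tangF 0.4
(4, np.float64(1.119), False) 13.71 [ 655.1 -104.1  204.5] [-0.7  3.8  6.7] [ 0.65 -0.01 -0.11] 0.201 59.7 -1.57
arm angle deg -70.03 tangF 0.6
(5, np.float64(1.131), False) 13.96 [ 656.4 -103.6  204.5] [-6.5  2.6  9.1] [ 0.33  1.25 -0.19] 0.2 60.0 -1.58
arm angle deg -69.57 tangF -5.2
(6, np.float64(1.143), False) 14.21 [ 657.2 -103.4  204.5] [-18.2  -1.   10.9] [-0.24  3.08 -0.25] 0.199 60.5 -1.59
arm angle deg -69.28 tangF -17.3
(7, np.float64(1.155), False) 14.46 [ 658.3 -103.2  204.4] [-27.3  -3.9  14.2] [-0.88  4.44 -0.28] 0.197 60.8 -1.6
arm angle deg -68.91 tangF -26.9
(8, np.float64(1.167), False) 14.71 [ 659.3 -103.   204.4] [-36.2  -7.7  16.8] [-1.51  5.93 -0.22] 0.196 61.3 -1.61
arm angle deg -68.57 tangF -36.5
(9, np.float64(1.179), False) 14.96 [ 660.4 -102.8  204.3] [-45.1 -12.5  16.6] [-2.17  7.22 -0.21] 0.201 61.6 -1.62
arm angle deg -68.21 tangF -46.5
(10, np.float64(1.191), False) 15.21 [ 661.6 -102.5  204.3] [-52.4 -15.5  18.5] [-2.87  8.26 -0.22] 0.201 62.0 -1.63
arm angle deg -67.8 tangF -54.3
(11, np.float64(1.203), False) 15.46 [ 662.4 -102.3  204.2] [-63.6 -19.8  22.6] [-3.51 10.42 -0.21] 0.195 62.5 -1.64
arm angle deg -67.54 tangF -66.4
(12, np.float64(1.215), False) 15.71 [ 663.6 -102.   204.2] [-70.8 -22.3  22.9] [-4.27 11.27 -0.15] 0.201 62.8 -1.65
arm angle deg -67.11 tangF -73.9
```

```bash
python3 - <<'E'
from st import *
yaw=1.826+1.128; xy=[656.3,-103.7]
robot.move_l([*xy,204],rot=down(yaw),rate=40);st("back")
robot.grip(0.45);robot.pause(.2);robot.move_l([*xy,204],rot=down(yaw));z0=st("open")["moment"][2]
robot.grip(0.0);st("grip")
L=[]
for k in range(1,40):
    t=0.12*k
    robot.move_l([*xy,204-5*t],rot=down(yaw-t),rate=20)
    m=np.mean([ (robot.pause(.02),robot.get_obs()["moment"][2])[1] for _ in range(3)])-z0
    L.append((round(t,2),round(m,2)))
    if k%5==0: st(t)
    if m>0.62 or np.linalg.norm(robot.get_obs()["ft_force"])>50: break
print(L);st("end")
E
```

```text
back 16.23 [ 656.6 -104.1  204.4] [ 0.5 -6.2  5.8] [-1.12 -0.42  0.25] 0.202 60.5 -1.58
open 17.02 [ 656.3 -103.7  204. ] [ 0.7  0.4 -0.8] [ 0.   -0.05 -0.02] 0.45 0.0 -1.58
grip 17.32 [ 656.3 -103.9  204.2] [-0.4 -1.6  1.5] [-0.41  0.06  0.15] 0.204 59.1 -1.58
0.6 18.91 [ 656.6 -104.4  201.2] [ 3.3 -8.1  0.5] [-1.41 -0.65 -0.3 ] 0.2 59.0 -0.98
1.2 20.49 [ 655.9 -104.8  198.2] [ -3.3 -10.5   3.5] [-1.81  0.57 -0.34] 0.2 59.3 -0.38
1.7999999999999998 22.07 [ 655.2 -104.8  195.1] [-11.3  -9.    5.9] [-1.74  1.98 -0.27] 0.2 59.7 0.22
2.4 23.66 [ 654.5 -104.2  192.1] [-18.4  -4.4   7.1] [-1.04  3.21 -0.3 ] 0.202 60.0 0.82
3.0 25.24 [ 654.4 -103.4  189.4] [-22.1  -0.5  12.2] [ 0.09  3.97 -0.12] 0.202 60.6 1.42
3.5999999999999996 26.82 [ 654.7 -102.5  187.3] [-20.9   6.6  17.8] [1.01 4.08 0.33] 0.202 61.7 2.02
[(0.12, np.float64(-0.24)), (0.24, np.float64(-0.23)), (0.36, np.float64(-0.25)), (0.48, np.float64(-0.23)), (0.6, np.float64(-0.24)), (0.72, np.float64(-0.21)), (0.84, np.float64(-0.26)), (0.96, np.float64(-0.23)), (1.08, np.float64(-0.23)), (1.2, np.float64(-0.26)), (1.32, np.float64(-0.28)), (1.44, np.float64(-0.25)), (1.56, np.float64(-0.25)), (1.68, np.float64(-0.23)), (1.8, np.float64(-0.27)), (1.92, np.float64(-0.27)), (2.04, np.float64(-0.28)), (2.16, np.float64(-0.25)), (2.28, np.float64(-0.26)), (2.4, np.float64(-0.27)), (2.52, np.float64(-0.26)), (2.64, np.float64(-0.28)), (2.76, np.float64(-0.21)), (2.88, np.float64(-0.17)), (3.0, np.float64(-0.07)), (3.12, np.float64(-0.03)), (3.24, np.float64(0.09)), (3.36, np.float64(0.19)), (3.48, np.float64(0.3)), (3.6, np.float64(0.37)), (3.72, np.float64(0.49)), (3.84, np.float64(0.56)), (3.96, np.float64(0.65))]
end 27.77 [ 655.  -102.1  186.1] [-20.2  10.2  20.2] [1.66 3.86 0.65] 0.202 62.6 2.38
```

```bash
python3 - <<'E'
from st import *
o=robot.get_obs();x,y,z=o["eef_pos"]
robot.grip(0.5);st("open")
robot.move_l([656.3,-103.7,300],rate=150)
robot.grip(0.0)
robot.move_pose([585,30,400],down(-1.2));robot.pause(.2)
i=robot.camera_info("wrist");p,d=robot.camera("wrist");cv2.imwrite("pics/w2.png",p[:,:,::-1])
P=cloud(p,d,i);st("view")
H=np.array([597,55.8]);u=np.array([np.cos(np.radians(-69.8)),np.sin(np.radians(-69.8))])
m=masks(p)["red"]&(P[...,2]<260)&(P[...,2]>170)&(np.hypot(P[...,0]-620,P[...,1])<70);q=P[m]
s=(q[:,:2]-H)@u-58;w=(q[:,:2]-H)@np.array([-u[1],u[0]])
k=q[:,2].argsort();print(len(q),[(s[j].mean().round(1),w[j].mean().round(1),q[j,2].mean().round(1)) for j in np.array_split(k,6)])
# arm direction: orange cap deck centre
h=cv2.cvtColor(p,cv2.COLOR_RGB2HSV)
c=(h[...,0]>8)&(h[...,0]<27)&(h[...,1]>120)&(np.hypot(P[...,0]-656,P[...,1]+104)<60)&(P[...,2]>165)&(P[...,2]<200)
print(np.median(P[c][:,2]),cv2.minEnclosingCircle(P[c][:,:2].astype(np.float32)))
E
```

```text
open 28.14 [ 656.3 -103.5  184.3] [-0.9 -1.   3.9] [-0.1   0.08  0.13] 0.501 2.8 2.38
view 30.56 [585.4  29.2 398.8] [-0.6 -0.4  0.3] [-0.05  0.04 -0.02] 0.002 0.0 2.78
342 [(np.float64(3.9), np.float64(-0.7), np.float64(201.6)), (np.float64(11.1), np.float64(-0.7), np.float64(224.2)), (np.float64(16.1), np.float64(-0.2), np.float64(234.4)), (np.float64(21.3), np.float64(-0.5), np.float64(238.5)), (np.float64(20.3), np.float64(0.0), np.float64(239.5)), (np.float64(20.0), np.float64(-1.4), np.float64(240.6))]
183.85300406167931 ((654.7805786132812, -103.5795669555664), 44.705745697021484)
```

View pics/w2.png

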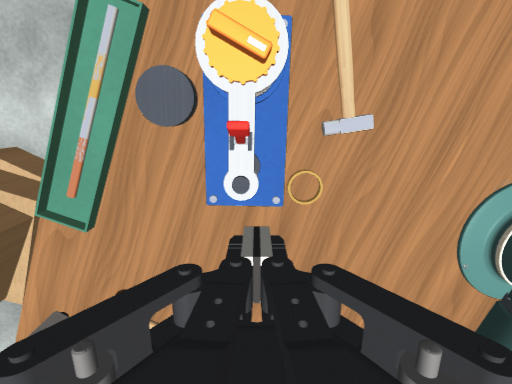

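The picture shows the cap over the drum at (242,40) and the arm straight above the stand. The lever at (238,130) leans about 1.25 rad towards the cap. Next I fold it.

```bash
python3 - <<'E'
from st import *
H=np.array([597,55.8]);A=np.radians(-69.8);u=np.array([np.cos(A),np.sin(A)]);rot=down(A)
pos=lambda s,z:[*(H+(58+s)*u),z]
robot.move_pose(pos(-25,280),rot)
robot.move_l(pos(-25,225),rate=100)
for th in np.arange(1.35,0.05,-0.1):
    s=45*np.cos(th)-5*np.sin(th)-11; z=178+45*np.sin(th)+5*np.cos(th)
    robot.move_l(pos(s,z),rate=60)
    f=robot.get_obs()["ft_force"]; print(round(th,2),f.round(1),end=' ')
    if np.linalg.norm(f)>30: break
st("low")
hit=robot.move_l(pos(34,180.5),rate=20,f_stop=12);st(("press",hit))
robot.move_l(pos(34,230),rate=100)
robot.move_pose([585,30,400],rot);robot.pause(.2)
i=robot.camera_info("wrist");p,d=robot.camera("wrist");cv2.imwrite("pics/w3.png",p[:,:,::-1]);P=cloud(p,d,i)
m=masks(p)["red"]&(P[...,2]<260)&(P[...,2]>160)&(np.hypot(P[...,0]-630,P[...,1]+30)<80);q=P[m]
s=(q[:,:2]-H)@u-58;k=s.argsort();print(len(q),[(s[j].mean().round(1),q[j,2].mean().round(1)) for j in np.array_split(k,6)])
c=(P[...,2]>205)&(P[...,2]<222)&(np.hypot(P[...,0]-656,P[...,1]+104)<60);print("wing",P[c].mean(0));st("view")
E
```

```text
1.35 [ 0.6  0.  -0.8] 1.25 [0.6 0.2 0.4] 1.15 [ 0.1  0.2 -0.8] 1.05 [ 0.   0.  -0.6] 0.95 [ 0.5 -0.1 -0.7] 0.85 [-0.2  0.8 -0.7] 0.75 [-0.5  0.2 -0.1] 0.65 [-0.2  0.3  0. ] 0.55 [-0.3  0.  -0.2] 0.45 [-0.3  0.7 -0.4] 0.35 [ 0.1 -0.2 -0.5] 0.25 [ 0.4 -0.7 -0.1] 0.15 [-0.6  0.  -0.1] low 35.28 [628.2 -29.5 189.3] [-0.6  0.  -0.1] [ 0.03  0.02 -0.  ] 0.0 0.0 2.7
('press', True) 35.7 [628.9 -30.4 183. ] [-2.   0.7  6.4] [0.09 0.38 0.04] -0.001 3.4 2.7
302 [(np.float64(6.4), np.float64(181.3)), (np.float64(14.2), np.float64(181.5)), (np.float64(22.1), np.float64(181.5)), (np.float64(29.5), np.float64(181.7)), (np.float64(36.3), np.float64(181.6)), (np.float64(56.7), np.float64(181.8))]
wing [ 654.64150871 -102.64565     216.92528412]
view 37.34 [585.1  29.7 398.6] [ 0.8 -0.1 -0.2] [0.02 0.02 0.02] -0.003 0.0 2.8
```

View pics/w3.png

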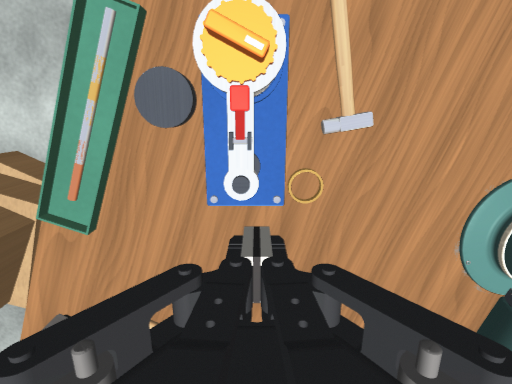

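The lever lies flat from (240,140) to (240,97), level at z about 181.5. The cap sits over the drum and the robot is clear of everything, so I am handing in.

```bash
python3 -c "
from rig import robot
print(robot.finish_job())"
```

```text
the job is handed in; nothing more can be done
None
```

I closed the drum and handed the job in after about 37 s of the 67 s allowed: the arm is against its stop, the cap is about 1.2 rad past contact with the seal (0.3 rad counts as tight), and the lever is folded flat; hand-in gave no verdict.

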